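Wind up the chin rest with its bar

TASK

Take the turning bar (the round steel rod with the square grip) out of the tool block and use it in the pockets of the chin rest's collar to wind the collar clockwise, moving the bar back to the next pocket when the guard stops it, until the chin rest is all the way up at its stop. Then stand the bar back in the block.

Things in the scene. Friction and masses are not known exactly. Their poses are not given: they have to be found in the camera images.
- bar: Turning bar standing in a hole of the tool block, 130 mm long: round steel rod 12 mm thick, square aluminium grip 24 x 24 mm from 70 to 130 mm above the foot. Origin: centre of its foot; z up; x, y square to the grip's faces, at the start parallel to the block's. 0.1 to 0.2 kg. The block's other tools: a slim pen torch, round all the way up, and a black eye occluder with a round paddle.
- rack: Grey tool block, fixed, 50 (x) x 190 (y) x 50 mm high. Three round blind holes 20 mm wide, 40 mm deep (floor 10 mm above the table) at y = -70, 0, +70 mm. Origin: centre of its underside, z up. Which hole holds the bar varies; the bar goes back in the hole it left empty. The other tools reach 151 mm above the table.
- stand: White chin-rest stand, fixed. Origin: on its vertical axis at table height, z up. Steel collar on top: radius 68, top face 84 mm up, six square pockets 24 x 24 mm, 20 deep, 52 mm from the axis. A guard, top 92 mm up, hides it but for a 120 degree window centred on the stand's +x: the rod fits within 53 degrees of +x. Chin cup in the middle: 64 mm wide, rim 115 mm up (collar at 0), rises 20 mm.
- collar (a joint): Turn q of the collar, rad, clockwise seen from above; raises the chin cup 10 mm per rad. Starts at 0 to 0.35; stop at 2.1 (fully up). Pockets stand at 40 degrees minus q, and every 60 degrees from there, anticlockwise from the stand's +x. Stays where left; 3 to 5 N at a pocket turns it. The rod has 6 mm play each way in a pocket (0.12 rad): the collar lags the bar by that.

How it is judged:
By the outcome, as a careful person would: the job done as asked, in the order asked, and still so for the second after the job is handed in, with the robot touching nothing.
It also fails if it takes over 48 s, if anything falls off the work surface, if the arm or the gripper's body presses on something with over 40 N, if the wrist force passes 120 N, or if a joint passes its speed limit or range.

ROBOT

A 7-joint arm with a two-finger parallel gripper is mounted at the origin on the work surface. World frame = base frame: x ahead of the robot, y to its left, z up, the work surface at z = 0. Lengths are in m, angles in rad, forces in N, time in s.
With the tool pointing down it reaches from about 0.425 to 0.875 m from the base axis. Payload 4.7 kg.
Tool frame: the origin (TCP) lies midway between the tips of the shut fingers; the grasp point (between the pads) lies 19 mm behind it; y points along the fingers, z is the direction in which the jaws open and shut, and the axes are right-handed (so a half turn about y gives the same grasp; the last joint's range is limited). The gripper opens to 87 mm and grips with 3 to 60 N. Pads are 19 mm wide; open, the fingers measure 117 mm over their backs; the gripper's body (75 mm by 190 mm) begins 51 mm behind the grasp point.
Start: joints at [1.179, 0.321, -0.07, 1.45, 0.023, 1.371, -0.057], TCP at [0.257, -0.597, 0.223] pointing down, gripper open.
Joint ranges: [-2.86, 2.86], [-0.3, 2.09], [-1.38, 1.24], [0.06, 2.45], [-1.56, 4.7], [0.09, 2.05], [-2.69, 2.69]. Speed limits (rad/s): [2.57, 2.57, 3.14, 3.14, 3.14, 3.14, 3.14].

INTERFACE

Orientations are given as a rotation vector (axis times angle).
In Python, from bench import ctrl gives the robot as it stands.
- The arm moves only by the tool play_rows, never from a script. Its arguments are lists of equal length, an entry for each row: "translation": the shift along the tool's x, y, z in mm, a list of three; "turn": the turn, a rotation vector about the tool's x, y, z in rad, a list of three; "fingers": the opening, from -1 (shut) to 1 (fully open), so that 0 is half open. In form: {"translation": [[dx, dy, dz], ...], "turn": [[wx, wy, wz], ...], "fingers": [fingers, ...]}. A call has exactly 10 rows; each row shifts and turns the commanded pose from where the row before left it, along the tool's axes as they then stand; what a row does not reach is not made up. A row lasts 1/12 s, in which the tool goes at most 41.7 mm and 7.16 degrees, less where a joint would pass 70% of its speed; a pose out of reach is approached as far as the arm can. A call with a gripper value outside its range is refused whole. The fingers move at their own pace and stop on an object; "grip_force" is the grip in N (left out, the last holds). Time passes only in rows, so rows that do not move let the fingers close, or fill a call up. It gives the time, the measured TCP pose, the force and the opening at its end, in the units of the state.
- ctrl.get_state(): the state, without advancing time (a new reading comes with each control period).
- ctrl.get_image(name): name is "scene" or "top" or "wrist"; returns the picture (400x640x3 uint8, blue, green, red); there is no depth.
- ctrl.camera_info(name): a dict with "camera_matrix" (3x3 intrinsics, pixels), "k1" (the pictures are not rectified: a ray, as slopes to the right and down, at radius r is drawn at 1 + k1 r^2 times it, then the intrinsics apply), "R" (3x3) and "t" (3): a world point X has camera coordinates R X + t. Camera axes: x right, y down, z forward; pixel columns grow to the right and rows downward; lengths in m; the calibration is good to about 2 mm. A picture is of the moment at which its call begins: read the wrist's pose just before it. camera_info takes no time and is no camera call; for the wrist camera it gives the pose at the moment of the call.
- ctrl.close_job(): hands the job in, once; it reports no verdict.
The state is a dict: "time": time; "joint_positions": joint angles; "qd": joint speeds; "joint_torque": joint torques, N m; "position": TCP position; "tool_rot": TCP orientation; "ft_force": force on the tool from outside, world axes, zero at the start; "torque": the same for the moment, N m; "grip_width": opening from 0.0 (shut) to 1.0 (fully open).
Only numpy, scipy, OpenCV 4.12 (cv2) and the standard library are available. Lean on these libraries where they do the work, as an engineer would, in place of code of your own. Each camera call takes 0.05 s, during which the arm holds its last target.

## Working session

There is one attempt and no reset: what is moved stays moved. The work goes in short steps, Python scripts to look and compute and a tool call to move; the robot and the scene stay as the last step left them, time stands still between calls to the robot, and variables do not carry over. Pictures are saved under pics/ and viewed, and the job is handed in when it is done.

Besides the shell and the picture viewer there is one more tool, called after "Request:" as name(argument=value, ...), one argument or row to a line, values as JSON. play_rows: Moves the arm, as the interface text tells. Its arguments: {"type":"object","properties":{"translation":{"type":"array"},"turn":{"type":"array"},"fingers":{"type":"array"},"grip_force":{"type":"number"}},"required":["translation","turn","fingers"]}

```bash
ls; mkdir -p pics; cat > h.py <<'E'
import numpy as np,cv2
from scipy.spatial.transform import Rotation as Ro
from bench import ctrl
def snap(n,f): 
    im=ctrl.get_image(n); cv2.imwrite(f'pics/{f}.png',im); return im
def pix2plane(n,u,v,z,ci=None):
    ci=ci or ctrl.camera_info(n);K=np.array(ci['camera_matrix']);R=np.array(ci['R']);t=np.array(ci['t'])
    d=cv2.undistortPoints(np.array([[[u,v]]],float),K,np.array([ci['k1'],0,0,0.]))[0,0] if 0 else None
    p=np.array([(u-K[0,2])/K[0,0],(v-K[1,2])/K[1,1]]);s=p.copy()
    for _ in range(50): s=p/(1+ci['k1']*(s@s))
    r=R.T@np.array([s[0],s[1],1]);c=-R.T@t
    return c+r*(z-c[2])/r[2]
def proj(n,X,ci=None):
    ci=ci or ctrl.camera_info(n);K=np.array(ci['camera_matrix']);c=np.array(ci['R'])@np.array(X)+np.array(ci['t'])
    s=c[:2]/c[2];s=s*(1+ci['k1']*(s@s));return K[:2,:2]@s+K[:2,2]
E
python3 - <<'E'
from h import *
for n in('scene','top','wrist'):
    snap(n,n+'0');c=ctrl.camera_info(n);print(n,c)
s=ctrl.get_state();print(s)
print(Ro.from_rotvec(s['tool_rot']).as_matrix().round(3))
E
```

```text
pics
scene {'camera_matrix': array([[407.18190553,   0.        , 323.54415415],
       [  0.        , 407.18190553, 203.63031107],
       [  0.        ,   0.        ,   1.        ]]), 'k1': -0.0008612621623709286, 'R': array([[ 0.47653787,  0.87914582,  0.00377918],
       [ 0.53145179, -0.28464192, -0.7978333 ],
       [-0.7003361 ,  0.38220624, -0.60286627]]), 't': array([-0.19746292, -0.23952936,  1.23116286])}
top {'camera_matrix': array([[496.880864  ,   0.        , 318.27979912],
       [  0.        , 496.880864  , 198.76840514],
       [  0.        ,   0.        ,   1.        ]]), 'k1': -0.04765506038755338, 'R': array([[ 7.74581186e-02, -9.96995228e-01,  8.69127965e-04],
       [-9.70170932e-01, -7.55748960e-02, -2.30340611e-01],
       [ 2.29714174e-01,  1.69985477e-02, -9.73109679e-01]]), 't': array([-0.07681009,  0.50110438,  0.75344878])}
wrist {'camera_matrix': array([[316.49145283,   0.        , 316.57200349],
       [  0.        , 316.49145283, 200.48047648],
       [  0.        ,   0.        ,   1.        ]]), 'k1': -0.03929437013452168, 'R': array([[ 0.39448092, -0.9
[... 248 characters left out ...]
9359,  1.45140092,  0.02262231,
        1.37081504, -0.05689001]), 'qd': array([-4.39817515e-04, -2.35582503e-03,  1.35799638e-03, -1.84910563e-03,
        5.45358196e-05,  2.50840660e-04, -1.62123938e-03]), 'joint_torque': array([ 3.48873173e-04, -4.91795754e+01, -4.04357286e-01, -3.12878573e+01,
       -6.39704405e-02,  4.04203939e-02,  7.35776734e-05]), 'position': array([ 0.25635083, -0.59684924,  0.22170955]), 'tool_rot': array([-0.41154322,  1.99982929, -1.99690362]), 'ft_force': array([ 0.14296525, -0.43386321,  0.09786533]), 'torque': array([0.01453968, 0.02365997, 0.01611126]), 'grip_width': 0.9977897158940618}
[[-0.919 -0.001  0.395]
 [-0.395  0.001 -0.919]
 [ 0.    -1.    -0.001]]
```

View pics/top0.png

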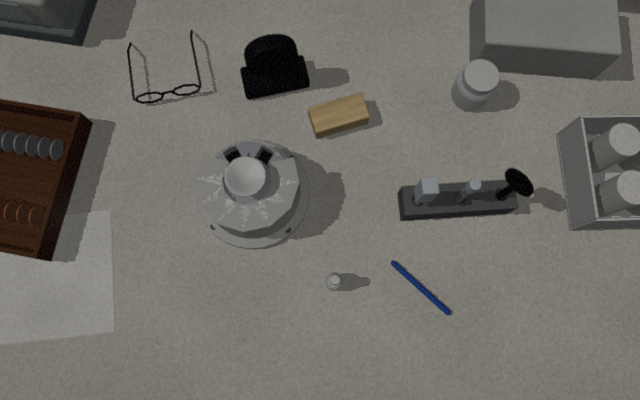

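View pics/scene0.png

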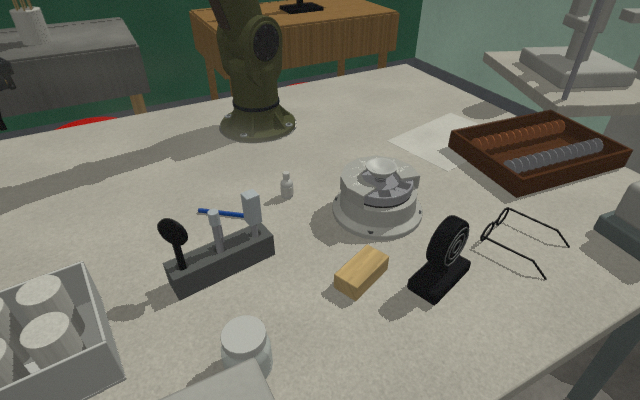

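View pics/wrist0.png

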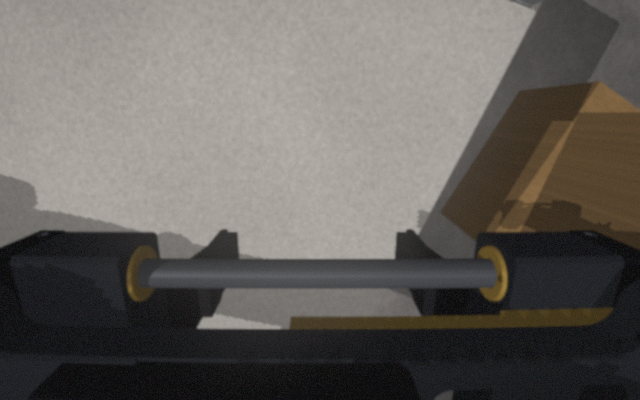

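```bash
python3 - <<'E'
from h import *
im=cv2.imread('pics/top0.png')
cv2.imwrite('pics/c1.png',cv2.resize(im[155:235,385:545],None,fx=5,fy=5,interpolation=cv2.INTER_CUBIC))
cv2.imwrite('pics/c2.png',cv2.resize(im[130:255,190:320],None,fx=4.6,fy=4.6,interpolation=cv2.INTER_CUBIC))
im=cv2.imread('pics/scene0.png')
cv2.imwrite('pics/c3.png',cv2.resize(im[140:250,320:440],None,fx=5,fy=5,interpolation=cv2.INTER_CUBIC))
cv2.imwrite('pics/c4.png',cv2.resize(im[180:300,150:290],None,fx=5,fy=5,interpolation=cv2.INTER_CUBIC))
E
```

```text
(no output)
```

View pics/c1.png

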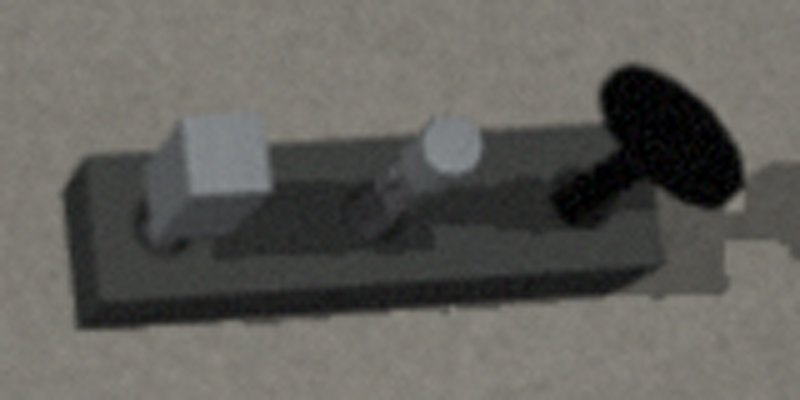

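View pics/c2.png

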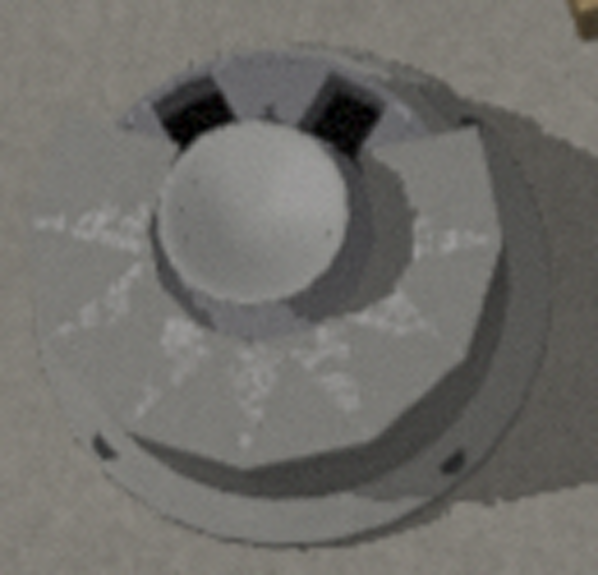

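View pics/c3.png

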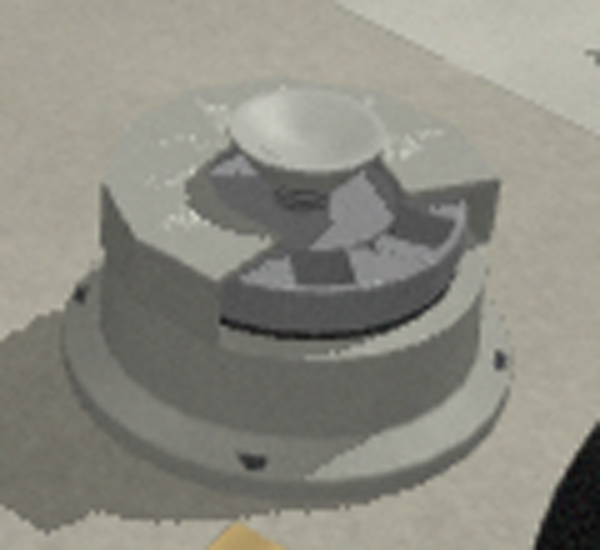

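View pics/c4.png

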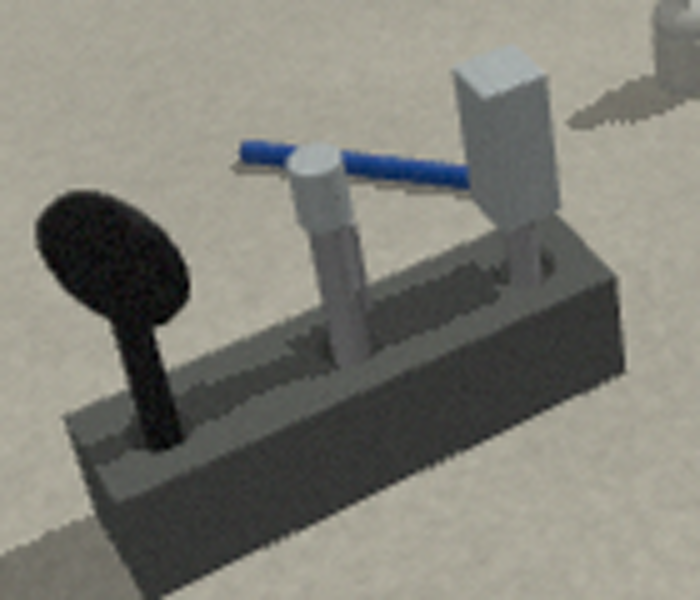

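```bash
cat > fit.py <<'E'
from h import *
from scipy.optimize import least_squares
C={n:ctrl.camera_info(n) for n in('top','scene')}
f=lambda o,s,p:((p[0]+.5)/s-.5+o[0],(p[1]+.5)/s-.5+o[1])
T=lambda p:f((190,130),4.6,p); S=lambda p:f((320,140),5,p)
c1=lambda p:f((385,155),5,p); c4=lambda p:f((150,180),5,p)
for n in C: print(n,-C[n]['R'].T@C[n]['t'])
for p in [(185,117),(265,112),(272,190),(190,193)]: print('grip top',pix2plane('top',*c1(p),.14))
for p in [(455,70),(505,45),(548,75),(493,97)]: print('grip sc',pix2plane('scene',*c4(p),.14))
for p in [(88,157),(100,300),(660,262)]: print('rack top',pix2plane('top',*c1(p),.05))
for p in [(65,417),(118,500),(617,277),(562,212)]: print('rack sc',pix2plane('scene',*c4(p),.05))
for p in [(159,212),(347,212),(253,123),(253,302)]: print('cup top',pix2plane('top',*T(p),.117))
for p in [(228,130),(387,130)]: print('cup sc',pix2plane('scene',*S(p),.117))
for p in [(155,102),(212,73),(233,120),(333,80),(383,100),(357,150)]: print('pocket',pix2plane('top',*T(p),.084))
for p in [(120,125),(478,126),(500,240),(465,360),(370,440),(245,468),(132,432)]: print('guard',pix2plane('top',*T(p),.092))
for p in [(103,190),(222,278),(500,180),(405,192),(272,238)]: print('guard sc',pix2plane('scene',*S(p),.092))
E
python3 fit.py
```

```text
top [ 0.31902861 -0.05151592  0.84867975]
scene [ 1.08362465 -0.36513952  0.55186831]
grip top [ 0.52980037 -0.18952914  0.14      ]
grip top [ 0.53322178 -0.21329344  0.14      ]
grip top [ 0.50946378 -0.21587742  0.14      ]
grip top [ 0.50665812 -0.19167999  0.14      ]
grip sc [ 0.51199604 -0.21694196  0.14      ]
grip sc [ 0.50586356 -0.19638999  0.14      ]
grip sc [ 0.52996488 -0.18964635  0.14      ]
grip sc [ 0.53314842 -0.21080796  0.14      ]
rack top [ 0.54018963 -0.17513611  0.05      ]
rack top [ 0.49193961 -0.18095402  0.05      ]
rack top [ 0.51912527 -0.36661195  0.05      ]
rack sc [ 0.51872582 -0.36990963  0.05      ]
rack sc [ 0.56575972 -0.36218362  0.05      ]
rack sc [ 0.54118433 -0.17554681  0.05      ]
rack sc [ 0.49624026 -0.17953298  0.05      ]
cup top [0.51677869 0.10787214 0.117     ]
cup top [0.52161019 0.04533096 0.117     ]
cup top [0.55011369 0.08007141 0.117     ]
cup top [0.48852197 0.07312272 0.117     ]
cup sc [0.50604642 0.04565341 0.117     ]
cup sc [0.53639439 0.10247282 0.117     ]
pocket [0.56561811 0.12139671 0.084     ]
pocket [0.57786683 0.10257668 0.084     ]
pocket [0.56109799 0.09315511 0.084     ]
pocket [0.57853812 0.05960725 0.084     ]
pocket [0.57250185 0.0412639  0.084     ]
pocket [0.5534677  0.04852095 0.084     ]
guard [0.55374738 0.13073793 0.092     ]
guard [0.56293826 0.00644145 0.092     ]
guard [ 0.52266317 -0.00474137  0.092     ]
guard [0.47978245 0.00342929 0.092     ]
guard [0.4498915  0.03279909 0.092     ]
guard [0.43711897 0.07369279 0.092     ]
guard [0.44632168 0.11310051 0.092     ]
guard sc [ 0.48779792 -0.00141369  0.092     ]
guard sc [0.56252664 0.00799022 0.092     ]
guard sc [0.55864854 0.14698058 0.092     ]
guard sc [0.54737129 0.10686972 0.092     ]
guard sc [0.54913404 0.04023283 0.092     ]
```

Request:
play_rows(
  translation=[
    [-20, 0, -13],
    [-20, 0, -13],
    [-20, 0, -13],
    [-20, 0, -13],
    [-20, 0, -13],
    [-20, 0, -13],
    [-20, 0, -13],
    [-20, 0, -13],
    [-20, 0, -13],
    [-20, 0, -13],
  ],
  turn=[
    [0, 0, 0],
    [0, 0, 0],
    [0, 0, 0],
    [0, 0, 0],
    [0, 0, 0],
    [0, 0, 0],
    [0, 0, 0],
    [0, 0, 0],
    [0, 0, 0],
    [0, 0, 0],
  ],
  fingers=[1, 1, 1, 1, 1, 1, 1, 1, 1, 1],
  grip_force=50,
)

```text
time: 0.98
position: [0.3894, -0.3977, 0.2223]
tool_rot: [-0.412, 1.999, -1.998]
ft_force: [1.6, 0.0, -0.2]
grip_width: 1.002
```

Request:
play_rows(
  translation=[
    [-20, 0, -13],
    [-20, 0, -13],
    [-20, 0, -13],
    [-20, 0, -13],
    [-20, 0, -13],
    [-20, 0, -13],
    [-20, 0, -13],
    [-20, 0, -13],
    [-20, 0, -13],
    [-20, 0, -13],
  ],
  turn=[
    [0, 0, 0],
    [0, 0, 0],
    [0, 0, 0],
    [0, 0, 0],
    [0, 0, 0],
    [0, 0, 0],
    [0, 0, 0],
    [0, 0, 0],
    [0, 0, 0],
    [0, 0, 0],
  ],
  fingers=[1, 1, 1, 1, 1, 1, 1, 1, 1, 1],
)

```text
time: 1.82
position: [0.5218, -0.1994, 0.2223]
tool_rot: [-0.412, 1.998, -1.998]
ft_force: [0.8, -1.0, -0.0]
grip_width: 0.998
```

Request:
play_rows(
  translation=[
    [0, 0, 0],
    [0, 0, 0],
    [0, 0, 0],
    [0, 0, 0],
    [0, 0, 0],
    [0, 0, 0],
    [0, 0, 0],
    [0, 0, 0],
    [0, 0, 0],
    [0, 0, 0],
  ],
  turn=[
    [0, -0.12, 0],
    [0, -0.12, 0],
    [0, -0.12, 0],
    [0, -0.12, 0],
    [0, -0.12, 0],
    [0, -0.12, 0],
    [0, -0.12, 0],
    [0, -0.12, 0],
    [0, -0.12, 0],
    [0, -0.12, 0],
  ],
  fingers=[1, 1, 1, 1, 1, 1, 1, 1, 1, 1],
)

```text
time: 2.65
position: [0.5212, -0.2004, 0.2222]
tool_rot: [-1.229, 1.18, -1.179]
ft_force: [0.1, 0.6, -0.5]
grip_width: 0.993
```

```bash
cat >> h.py <<'E'
def st():
    s=ctrl.get_state();M=Ro.from_rotvec(s['tool_rot']).as_matrix()
    print('t',s['time'].__round__(2),'pos',(s['position']*1000).round(1),'F',s['ft_force'].round(1),'grip',round(s['grip_width'],3),'jaw deg',np.degrees(np.arctan2(M[1,2],M[0,2])).round(1),'ydown',M[:,1].round(3),'q',s['joint_positions'].round(2))
    return s['position'],M
def go(x,y,z,jaw=None):
    p,M=st(); print('tool shift mm',(M.T@(np.array([x,y,z])*1000-p*1000)).round(1), 'turn y', None if jaw is None else -round(np.radians(jaw)-np.arctan2(M[1,2],M[0,2]),3))
E
python3 - <<'E'
from h import *
go(.520,-.203,.098,7.5)
snap('wrist','w1'); snap('scene','s1')
E
```

```text
t 2.65 pos [ 521.2 -200.4  222.2] F [ 0.1  0.6 -0.5] grip 0.993 jaw deg 2.3 ydown [-0.001  0.    -1.   ] q [ 0.76  0.16 -0.49  1.67  0.08  1.34  0.3 ]
tool shift mm [  2.6 124.2  -1.2] turn y -0.09
```

View pics/w1.png

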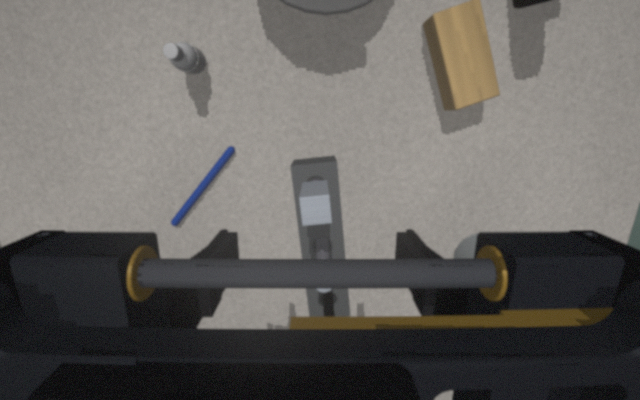

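```bash
python3 - <<'E'
from h import *
im=cv2.imread('pics/w1.png')
cv2.imwrite('pics/w1c.png',cv2.resize(im[145:240,270:370],None,fx=6,fy=6,interpolation=cv2.INTER_CUBIC))
E
```

```text
(no output)
```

View pics/w1c.png

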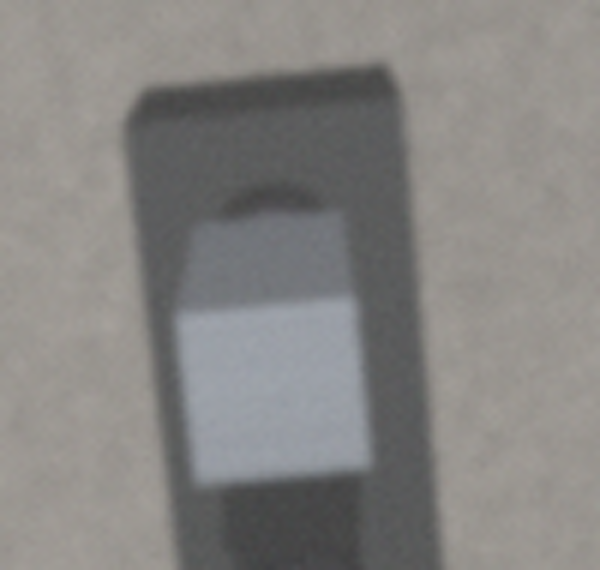

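```bash
python3 - <<'E'
from h import *
g=lambda p:((p[0]+.5)/6-.5+270,(p[1]+.5)/6-.5+145)
P=[pix2plane('wrist',*g(p),.14) for p in [(177,312),(355,298),(371,468),(194,486)]]
print(np.round(P,4),np.mean(P,0))
Q=[pix2plane('wrist',*g(p),.05) for p in [(130,122),(400,100),(440,560),(180,560)]];print(np.round(Q,4))
E
```

```text
[[ 0.5072 -0.1923  0.14  ]
 [ 0.5308 -0.1895  0.14  ]
 [ 0.534  -0.2132  0.14  ]
 [ 0.51   -0.2167  0.14  ]] [ 0.52052121 -0.2029152   0.14      ]
[[ 0.4938 -0.1808  0.05  ]
 [ 0.5415 -0.1752  0.05  ]
 [ 0.5535 -0.2618  0.05  ]
 [ 0.5044 -0.2635  0.05  ]]
```

Request:
play_rows(
  translation=[
    [0, 0, 0],
    [2.5, 0, -1],
    [0, 15, 0],
    [0, 20, 0],
    [0, 20, 0],
    [0, 20, 0],
    [0, 20, 0],
    [0, 15, 0],
    [0, 9, 0],
    [0, 5, 0],
  ],
  turn=[
    [0, -0.087, 0],
    [0, 0, 0],
    [0, 0, 0],
    [0, 0, 0],
    [0, 0, 0],
    [0, 0, 0],
    [0, 0, 0],
    [0, 0, 0],
    [0, 0, 0],
    [0, 0, 0],
  ],
  fingers=[1, 1, 1, 1, 1, 1, 1, 1, 1, 1],
)

```text
time: 3.58
position: [0.5199, -0.203, 0.0971]
tool_rot: [-1.264, 1.123, -1.12]
ft_force: [0.3, -0.7, 0.8]
grip_width: 1.002
```

```bash
python3 - <<'E'
from h import *
go(.5203,-.203,.098,7.3)
E
```

```text
t 3.58 pos [ 519.9 -203.    97.1] F [ 0.3 -0.7  0.8] grip 1.002 jaw deg 6.8 ydown [-0.002  0.001 -1.   ] q [ 0.75  0.26 -0.49  1.82  0.14  1.1   0.34]
tool shift mm [ 0.1 -0.9  0.4] turn y -0.008
```

Close, then lift.

Request:
play_rows(
  translation=[
    [0, 0, 0],
    [0, 0, 0],
    [0, 0, 0],
    [0, 0, 0],
    [0, 0, 0],
    [0, 0, 0],
    [0, 0, 0],
    [0, 0, 0],
    [0, 0, 0],
    [0, 0, 0],
  ],
  turn=[
    [0, 0, 0],
    [0, 0, 0],
    [0, 0, 0],
    [0, 0, 0],
    [0, 0, 0],
    [0, 0, 0],
    [0, 0, 0],
    [0, 0, 0],
    [0, 0, 0],
    [0, 0, 0],
  ],
  fingers=[-1, -1, -1, -1, -1, -1, -1, -1, -1, -1],
  grip_force=50,
)

```text
time: 4.42
position: [0.5208, -0.2031, 0.0985]
tool_rot: [-1.264, 1.119, -1.119]
ft_force: [-0.7, -0.1, -0.1]
grip_width: 0.325
```

Request:
play_rows(
  translation=[
    [0, -5, 0],
    [0, -10, 0],
    [0, -15, 0],
    [0, -15, 0],
    [0, -15, 0],
    [0, -20, 0],
    [0, -20, 0],
    [0, -20, 0],
    [0, -15, 0],
    [0, 0, 0],
  ],
  turn=[
    [0, 0, 0],
    [0, 0, 0],
    [0, 0, 0],
    [0, 0, 0],
    [0, 0, 0],
    [0, 0, 0],
    [0, 0, 0],
    [0, 0, 0],
    [0, 0, 0],
    [0, 0, 0],
  ],
  fingers=[-1, -1, -1, -1, -1, -1, -1, -1, -1, -1],
)

```text
time: 5.25
position: [0.5227, -0.2035, 0.2379]
tool_rot: [-1.263, 1.113, -1.124]
ft_force: [0.3, 0.7, -1.3]
grip_width: 0.27
```

```bash
python3 - <<'E'
from h import *
st()
im=snap('scene','s2')
cv2.imwrite('pics/s2c.png',cv2.resize(im[100:300,150:310],None,fx=3,fy=3,interpolation=cv2.INTER_CUBIC))
E
```

```text
t 5.25 pos [ 522.7 -203.5  237.9] F [ 0.3  0.7 -1.3] grip 0.27 jaw deg 7.0 ydown [ 0.006 -0.003 -1.   ] q [ 0.77  0.15 -0.5   1.65  0.07  1.36  0.39]
```

View pics/s2c.png

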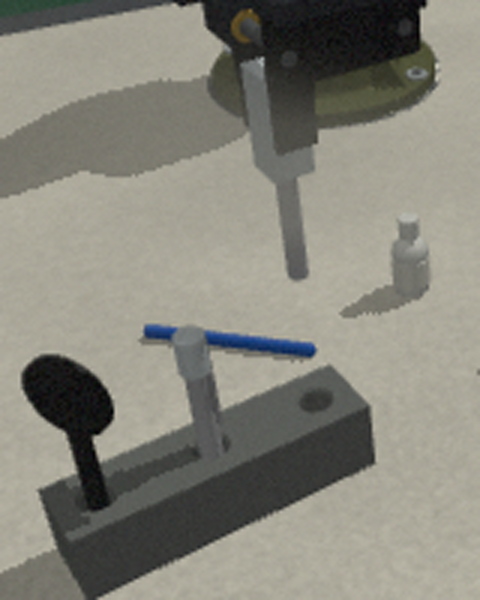

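```bash
python3 - <<'E'
from h import *
ci=ctrl.camera_info('scene')
for z in (.11,.12,.13,.14,.15,.16): print(z,((proj('scene',[.522,-.2035,z],ci)-[150,100])*3).round(0))
print('hole', pix2plane('scene',317/3+150,400/3+100,.05))
E
```

```text
0.11 [305. 325.]
0.12 [304. 311.]
0.13 [302. 297.]
0.14 [300. 283.]
0.15 [298. 269.]
0.16 [296. 255.]
hole [ 0.52160321 -0.2021602   0.05      ]
```

Request:
play_rows(
  translation=[
    [-30, 0, 7.5],
    [-30, 0, 7.5],
    [-30, 0, 7.5],
    [-30, 0, 7.5],
    [-30, 0, 7.5],
    [-30, 0, 7.5],
    [-30, 0, 7.5],
    [-30, 0, 7.5],
    [-30, 0, 7.5],
    [-30, 0, 7.5],
  ],
  turn=[
    [0, 0, 0],
    [0, 0, 0],
    [0, 0, 0],
    [0, 0, 0],
    [0, 0, 0],
    [0, 0, 0],
    [0, 0, 0],
    [0, 0, 0],
    [0, 0, 0],
    [0, 0, 0],
  ],
  fingers=[-1, -1, -1, -1, -1, -1, -1, -1, -1, -1],
)

```text
time: 6.13
position: [0.5578, 0.105, 0.2321]
tool_rot: [-1.266, 1.12, -1.118]
ft_force: [0.9, 0.7, -2.8]
grip_width: 0.269
```

Request:
play_rows(
  translation=[
    [0, 0, 0],
    [0, 0, 0],
    [0, 0, 0],
    [0, 0, 0],
    [0, 0, 0],
    [0, 0, 0],
    [0, 0, 0],
    [0, 0, 0],
    [0, 0, 0],
    [0, 0, 0],
  ],
  turn=[
    [0, -0.115, 0],
    [0, -0.115, 0],
    [0, -0.115, 0],
    [0, -0.115, 0],
    [0, -0.115, 0],
    [0, -0.115, 0],
    [0, -0.115, 0],
    [0, -0.115, 0],
    [0, -0.115, 0],
    [0, -0.115, 0],
  ],
  fingers=[-1, -1, -1, -1, -1, -1, -1, -1, -1, -1],
)

```text
time: 6.97
position: [0.5578, 0.1036, 0.232]
tool_rot: [-1.559, 0.232, -0.228]
ft_force: [-0.2, 0.4, -1.4]
grip_width: 0.269
```

Request:
play_rows(
  translation=[
    [0, 0, 0],
    [0, 0, 0],
    [0, 0, 0],
    [0, 0, 0],
    [0, 0, 0],
    [0, 0, 0],
    [0, 0, 0],
    [0, 0, 0],
    [0, 0, 0],
    [0, 0, 0],
  ],
  turn=[
    [0, -0.115, 0],
    [0, -0.115, 0],
    [0, -0.115, 0],
    [0, -0.115, 0],
    [0, -0.115, 0],
    [0, -0.115, 0],
    [0, -0.115, 0],
    [0, -0.115, 0],
    [0, 0, 0],
    [0, 0, 0],
  ],
  fingers=[-1, -1, -1, -1, -1, -1, -1, -1, -1, -1],
)

```text
time: 7.8
position: [0.5581, 0.1036, 0.2324]
tool_rot: [-1.516, -0.483, 0.485]
ft_force: [-0.4, 0.2, -2.4]
grip_width: 0.277
```

```bash
python3 - <<'E'
from h import *
go(.5623,.1057,.195,125.5)
im=snap('scene','s3')
cv2.imwrite('pics/s3c.png',cv2.resize(im[90:250,310:440],None,fx=3.7,fy=3.7,interpolation=cv2.INTER_CUBIC))
im=snap('top','t3')
cv2.imwrite('pics/t3c.png',cv2.resize(im[110:255,190:320],None,fx=4,fy=4,interpolation=cv2.INTER_CUBIC))
snap('wrist','w3')
E
```

```text
t 7.8 pos [558.1 103.6 232.4] F [-0.4  0.2 -2.4] grip 0.277 jaw deg 125.4 ydown [-0.002 -0.    -1.   ] q [ 0.62  0.27 -0.99  1.62  0.23  1.38  1.79]
tool shift mm [ 4.7 37.4 -0.8] turn y -0.002
```

View pics/s3c.png

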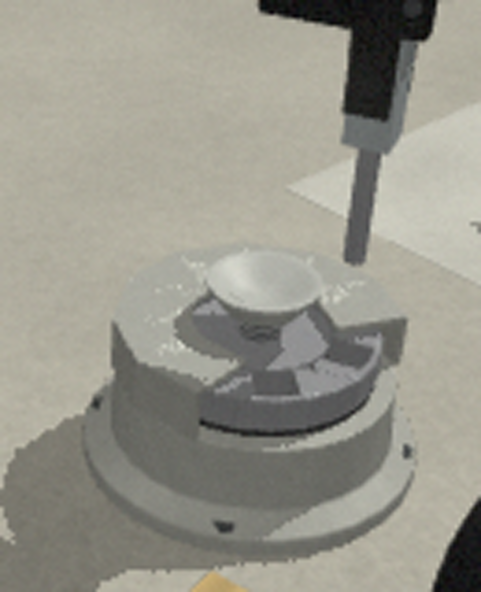

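View pics/w3.png

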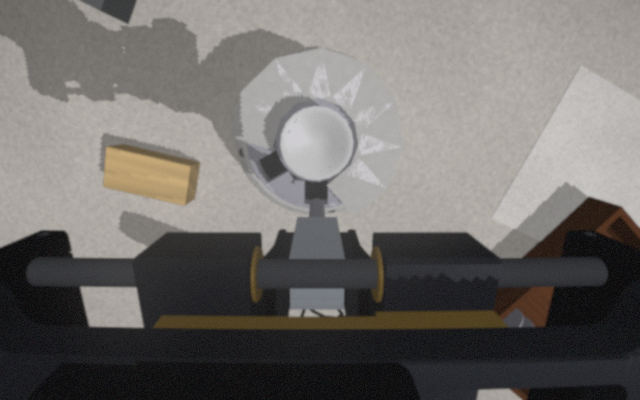

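```bash
python3 - <<'E'
from h import *
ci=ctrl.camera_info('wrist')
print(proj('wrist',[.5581,.1036,.142],ci),proj('wrist',[.5623,.1057,.084],ci))
for u,v in [(278,145),(355,145),(316,104),(316,183)]: print(pix2plane('wrist',u,v,.1161))
cs=ctrl.camera_info('scene')
print(((proj('scene',[.5581,.1036,.142],cs)-[310,90])*3.7).round(0))
im=cv2.imread('pics/w3.png')
cv2.imwrite('pics/w3c.png',cv2.resize(im[90:230,230:410],None,fx=4.4,fy=4.4,interpolation=cv2.INTER_CUBIC))
E
```

```text
[316.4391159  202.50870802] [315.69919832 191.70319999]
[0.54088071 0.05003862 0.1161    ]
[0.50177306 0.10496609 0.1161    ]
[0.49346723 0.05714068 0.1161    ]
[0.54927011 0.09684071 0.1161    ]
[354. 258.]
```

View pics/w3c.png

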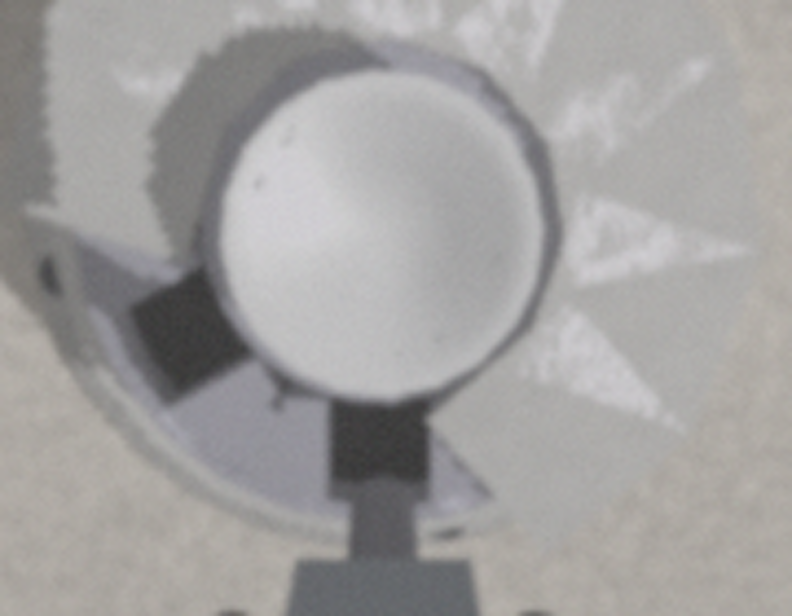

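Request:
play_rows(
  translation=[
    [4.5, 0, -0.5],
    [0, 10, 0],
    [0, 10, 0],
    [0, 10, 0],
    [0, 10, 0],
    [0, 10, 0],
    [0, 10, 0],
    [0, 7, 0],
    [0, 4, 0],
    [0, 2, 0],
  ],
  turn=[
    [0, 0, 0],
    [0, 0, 0],
    [0, 0, 0],
    [0, 0, 0],
    [0, 0, 0],
    [0, 0, 0],
    [0, 0, 0],
    [0, 0, 0],
    [0, 0, 0],
    [0, 0, 0],
  ],
  fingers=[-1, -1, -1, -1, -1, -1, -1, -1, -1, -1],
)

```text
time: 8.78
position: [0.5623, 0.106, 0.1597]
tool_rot: [-1.515, -0.486, 0.487]
ft_force: [-0.1, 0.5, -2.7]
grip_width: 0.274
```

```bash
python3 - <<'E'
from h import *
st()
im=snap('scene','s4')
cv2.imwrite('pics/s4c.png',cv2.resize(im[90:250,310:440],None,fx=3.7,fy=3.7,interpolation=cv2.INTER_CUBIC))
E
```

```text
t 8.78 pos [562.3 106.  159.7] F [-0.1  0.5 -2.7] grip 0.274 jaw deg 125.6 ydown [-0.001 -0.    -1.   ] q [ 0.58  0.34 -0.97  1.7   0.29  1.25  1.74]
```

View pics/s4c.png

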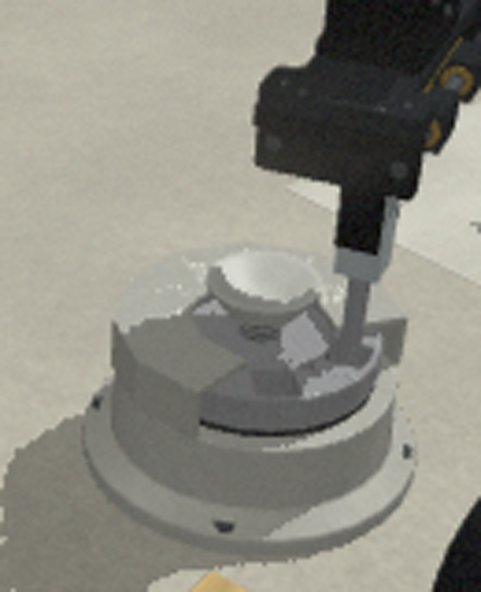

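Request:
play_rows(
  translation=[
    [-0.13, 0, -3.64],
    [-0.13, 0, -3.64],
    [-0.13, 0, -3.64],
    [-0.13, 0, -3.64],
    [-0.13, 0, -3.64],
    [-0.13, 0, -3.64],
    [-0.13, 0, -3.64],
    [-0.13, 0, -3.64],
    [-0.13, 0, -3.64],
    [-0.13, 0, -3.64],
  ],
  turn=[
    [0, 0.07, 0],
    [0, 0.07, 0],
    [0, 0.07, 0],
    [0, 0.07, 0],
    [0, 0.07, 0],
    [0, 0.07, 0],
    [0, 0.07, 0],
    [0, 0.07, 0],
    [0, 0.07, 0],
    [0, 0.07, 0],
  ],
  fingers=[-1, -1, -1, -1, -1, -1, -1, -1, -1, -1],
  grip_force=60,
)

```text
time: 9.67
position: [0.5727, 0.0739, 0.1612]
tool_rot: [-1.567, 0.062, -0.065]
ft_force: [0.7, 2.6, -2.8]
grip_width: 0.268
```

```bash
cat >> h.py <<'E'
CX,CY=.5205,.0758
def pol():
    p,M=st(); d=p[:2]-[CX,CY]; print('r',np.hypot(*d)*1000,'phi',np.degrees(np.arctan2(d[1],d[0])))
E
python3 - <<'E'
from h import *
pol()
im=snap('scene','s5')
cv2.imwrite('pics/s5c.png',cv2.resize(im[90:250,310:440],None,fx=3.7,fy=3.7,interpolation=cv2.INTER_CUBIC))
E
```

```text
t 9.67 pos [572.7  73.9 161.2] F [ 0.7  2.6 -2.8] grip 0.268 jaw deg 85.4 ydown [ 0.002  0.003 -1.   ] q [ 0.53  0.3  -0.83  1.7   0.23  1.24  1.14]
r 52.19228819436906 phi -2.132997405251034
```

View pics/s5c.png

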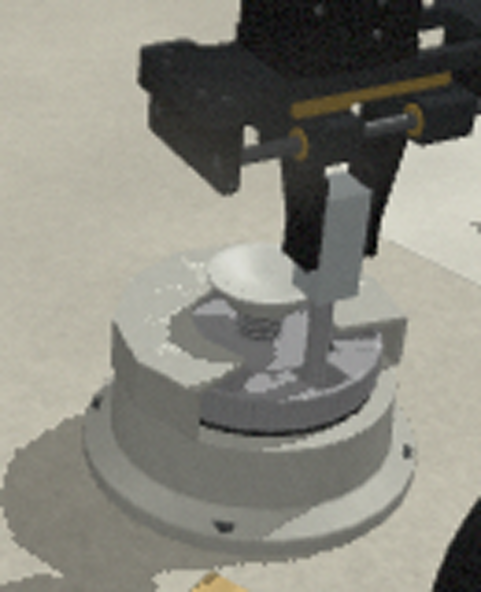

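Request:
play_rows(
  translation=[
    [-0.13, 0.2, -3.64],
    [-0.13, 0.2, -3.64],
    [-0.13, 0.2, -3.64],
    [-0.13, 0.2, -3.64],
    [-0.13, 0, -3.64],
    [-0.13, 0, -3.64],
    [-0.13, 0, -3.64],
    [-0.13, 0, -3.64],
    [-0.13, 0, -3.64],
    [-0.13, 0, -3.64],
  ],
  turn=[
    [0, 0.07, 0],
    [0, 0.07, 0],
    [0, 0.07, 0],
    [0, 0.07, 0],
    [0, 0.07, 0],
    [0, 0.07, 0],
    [0, 0.07, 0],
    [0, 0.07, 0],
    [0, 0.07, 0],
    [0, 0.07, 0],
  ],
  fingers=[-1, -1, -1, -1, -1, -1, -1, -1, -1, -1],
)

```text
time: 10.55
position: [0.5589, 0.0407, 0.161]
tool_rot: [-1.48, 0.607, -0.612]
ft_force: [2.6, 1.9, -2.6]
grip_width: 0.266
```

```bash
python3 - <<'E'
from h import *
pol()
im=snap('scene','s6')
cv2.imwrite('pics/s6c.png',cv2.resize(im[90:250,310:440],None,fx=3.7,fy=3.7,interpolation=cv2.INTER_CUBIC))
im=snap('wrist','w6')
im=snap('top','t6')
cv2.imwrite('pics/t6c.png',cv2.resize(im[110:255,190:320],None,fx=4,fy=4,interpolation=cv2.INTER_CUBIC))
E
```

```text
t 10.55 pos [558.9  40.7 161. ] F [ 2.6  1.9 -2.6] grip 0.266 jaw deg 45.3 ydown [ 0.004  0.002 -1.   ] q [ 0.52  0.23 -0.72  1.74  0.16  1.22  0.54]
r 52.05903927493659 phi -42.45554627635156
```

View pics/s6c.png

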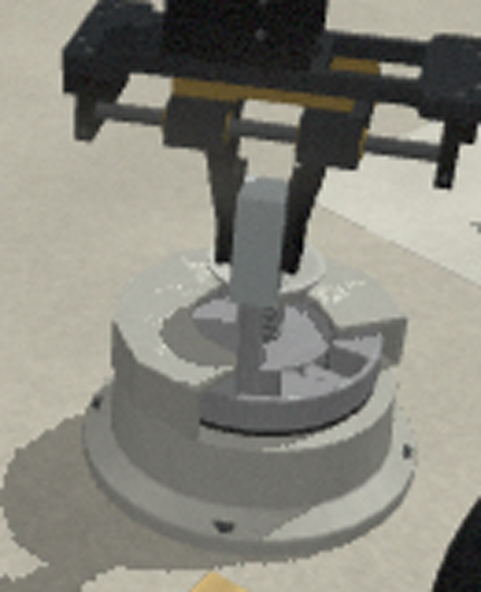

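View pics/w6.png

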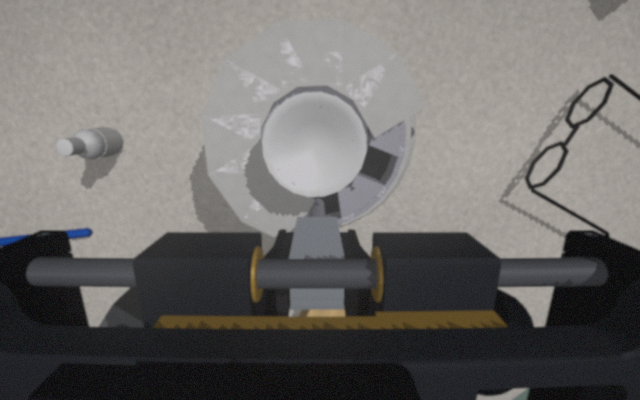

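View pics/t6c.png

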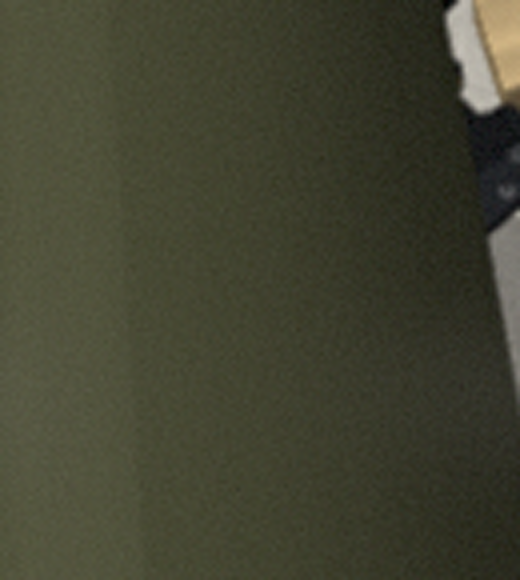

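```bash
python3 - <<'E'
from h import *
im=cv2.imread('pics/w6.png')
cv2.imwrite('pics/w6c.png',cv2.resize(im[80:225,250:430],None,fx=4.4,fy=4.4,interpolation=cv2.INTER_CUBIC))
E
```

```text
(no output)
```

View pics/w6c.png

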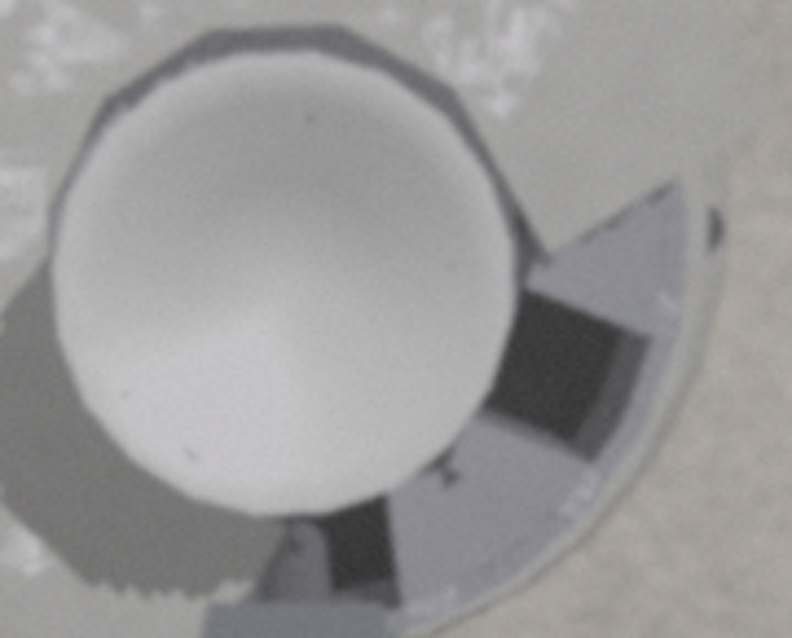

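```bash
python3 - <<'E'
from h import *
g=lambda p:((p[0]+.5)/4.4-.5+250,(p[1]+.5)/4.4-.5+80)
P=np.array([pix2plane('wrist',*g(p),.084)[:2] for p in [(650,337),(592,462)]])-[CX,CY]
print(np.hypot(*P.T),np.degrees(np.arctan2(P[:,1],P[:,0])))
P=np.array([pix2plane('wrist',*g(p),.129)[:2] for p in [(52,280),(517,280),(285,48),(285,516)]]);print(P)
for a in (18,20,22,24): print(a,CX+.052*np.cos(np.radians(a)),CY+.052*np.sin(np.radians(a)))
E
```

```text
[0.06394427 0.06342689] [35.61491279 14.14299172]
[[0.49637828 0.05475064]
 [0.54140228 0.1005927 ]
 [0.4971958  0.09910869]
 [0.54292609 0.05407772]]
18 0.5699549388473479 0.09186888370749727
20 0.5693640162808672 0.09358504745293478
22 0.5687135604374729 0.09527954285762744
24 0.5680043637974153 0.09695030543994161
```

Request:
play_rows(
  translation=[
    [0, 0, 2],
    [0, -10, 0],
    [0, -12, 0],
    [0, -10, 0],
    [-0.28, 0, 5.37],
    [-0.28, 0, 5.37],
    [-0.28, 0, 5.37],
    [-0.28, 0, 5.37],
    [-0.28, 0, 5.37],
    [-0.28, 0, 5.37],
  ],
  turn=[
    [0, 0, 0],
    [0, 0, 0],
    [0, 0, 0],
    [0, 0, 0],
    [0, -0.1035, 0],
    [0, -0.1035, 0],
    [0, -0.1035, 0],
    [0, -0.1035, 0],
    [0, -0.1035, 0],
    [0, -0.1035, 0],
  ],
  fingers=[-1, -1, -1, -1, -1, -1, -1, -1, -1, -1],
)

```text
time: 11.53
position: [0.5729, 0.0685, 0.1928]
tool_rot: [-1.569, 0.12, -0.12]
ft_force: [0.3, 0.3, -1.7]
grip_width: 0.273
```

Request:
play_rows(
  translation=[
    [-0.28, 0, 5.37],
    [-0.28, 0, 5.37],
    [-0.28, 0, 5.37],
    [-0.28, 0, 5.37],
    [-0.28, 0, 5.37],
    [0, 0, 0],
    [0, 0, 0],
    [0, 0, 0],
    [0, 0, 0],
    [0, 0, 0],
  ],
  turn=[
    [0, -0.1035, 0],
    [0, -0.1035, 0],
    [0, -0.1035, 0],
    [0, -0.1035, 0],
    [0, -0.1035, 0],
    [0, 0, 0],
    [0, 0, 0],
    [0, 0, 0],
    [0, 0, 0],
    [0, 0, 0],
  ],
  fingers=[-1, -1, -1, -1, -1, -1, -1, -1, -1, -1],
)

```text
time: 12.37
position: [0.5704, 0.0948, 0.1919]
tool_rot: [-1.553, -0.281, 0.281]
ft_force: [-0.2, -0.3, -2.5]
grip_width: 0.269
```

```bash
python3 - <<'E'
from h import *
pol();a=np.radians(24.9);go(CX+.052*np.cos(a),CY+.052*np.sin(a),.159,114.9)
im=snap('wrist','w7')
cv2.imwrite('pics/w7c.png',cv2.resize(im[90:235,230:410],None,fx=4.4,fy=4.4,interpolation=cv2.INTER_CUBIC))
im=snap('scene','s7')
cv2.imwrite('pics/s7c.png',cv2.resize(im[90:250,310:440],None,fx=3.7,fy=3.7,interpolation=cv2.INTER_CUBIC))
E
```

```text
t 12.37 pos [570.4  94.8 191.9] F [-0.2 -0.3 -2.5] grip 0.269 jaw deg 110.5 ydown [-0.    -0.001 -1.   ] q [ 0.55  0.3  -0.9   1.65  0.24  1.31  1.53]
r 53.44325448830383 phi 20.845680101444092
t 12.37 pos [570.4  94.8 191.9] F [-0.2 -0.3 -2.5] grip 0.269 jaw deg 110.5 ydown [-0.    -0.001 -1.   ] q [ 0.55  0.3  -0.9   1.65  0.24  1.31  1.53]
tool shift mm [-1.6 32.9  3.7] turn y -0.077
```

View pics/w7c.png

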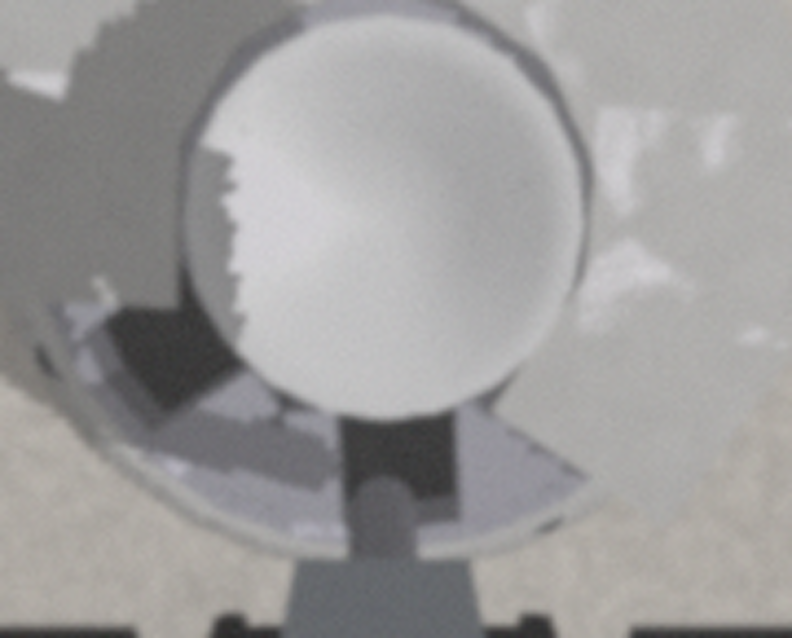

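View pics/s7c.png

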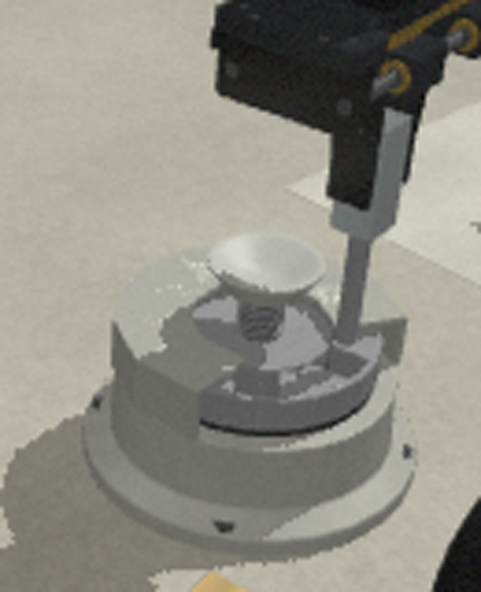

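Request:
play_rows(
  translation=[
    [-1.5, 0, 3.5],
    [0, 0, 0],
    [0, 5, 0],
    [0, 6, 0],
    [0, 6, 0],
    [0, 6, 0],
    [0, 5, 0],
    [0, 3, 0],
    [0, 2, 0],
    [0, 0, 0],
  ],
  turn=[
    [0, -0.077, 0],
    [0, 0, 0],
    [0, 0, 0],
    [0, 0, 0],
    [0, 0, 0],
    [0, 0, 0],
    [0, 0, 0],
    [0, 0, 0],
    [0, 0, 0],
    [0, 0, 0],
  ],
  fingers=[-1, -1, -1, -1, -1, -1, -1, -1, -1, -1],
)

```text
time: 13.3
position: [0.5675, 0.0981, 0.1582]
tool_rot: [-1.543, -0.342, 0.343]
ft_force: [-0.5, 0.2, -2.3]
grip_width: 0.273
```

```bash
python3 - <<'E'
from h import *
pol()
im=snap('scene','s8')
cv2.imwrite('pics/s8c.png',cv2.resize(im[90:250,310:440],None,fx=3.7,fy=3.7,interpolation=cv2.INTER_CUBIC))
E
```

```text
t 13.3 pos [567.5  98.1 158.2] F [-0.5  0.2 -2.3] grip 0.273 jaw deg 115.0 ydown [-0.001 -0.    -1.   ] q [ 0.55  0.33 -0.91  1.7   0.27  1.25  1.58]
r 52.01514919705725 phi 25.4175233982805
```

View pics/s8c.png

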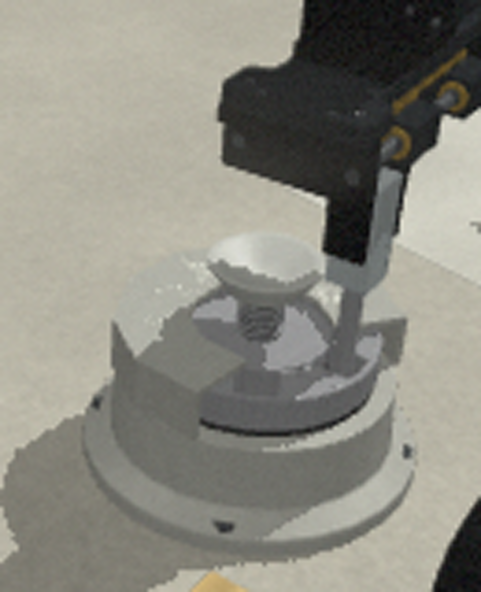

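Request:
play_rows(
  translation=[
    [-0.13, 0, -3.64],
    [-0.13, 0, -3.64],
    [-0.13, 0, -3.64],
    [-0.13, 0, -3.64],
    [-0.13, 0, -3.64],
    [-0.13, 0, -3.64],
    [-0.13, 0, -3.64],
    [-0.13, 0, -3.64],
    [-0.13, 0, -3.64],
    [-0.13, 0, -3.64],
  ],
  turn=[
    [0, 0.07, 0],
    [0, 0.07, 0],
    [0, 0.07, 0],
    [0, 0.07, 0],
    [0, 0.07, 0],
    [0, 0.07, 0],
    [0, 0.07, 0],
    [0, 0.07, 0],
    [0, 0.07, 0],
    [0, 0.07, 0],
  ],
  fingers=[-1, -1, -1, -1, -1, -1, -1, -1, -1, -1],
)

```text
time: 14.18
position: [0.5715, 0.0647, 0.1593]
tool_rot: [-1.557, 0.207, -0.21]
ft_force: [1.7, 2.0, -2.9]
grip_width: 0.268
```

Request:
play_rows(
  translation=[
    [-0.02, 0, -1.56],
    [-0.02, 0, -1.56],
    [-0.02, 0, -1.56],
    [-0.02, 0, -1.56],
    [-0.02, 0, -1.56],
    [0, 0, 0],
    [0, 0, 0],
    [0, 0, 0],
    [0, 0, 0],
    [0, 0, 0],
  ],
  turn=[
    [0, 0.03, 0],
    [0, 0.03, 0],
    [0, 0.03, 0],
    [0, 0.03, 0],
    [0, 0.03, 0],
    [0, 0, 0],
    [0, 0, 0],
    [0, 0, 0],
    [0, 0, 0],
    [0, 0, 0],
  ],
  fingers=[-1, -1, -1, -1, -1, -1, -1, -1, -1, -1],
)

```text
time: 15.02
position: [0.5685, 0.0557, 0.1591]
tool_rot: [-1.546, 0.323, -0.324]
ft_force: [1.2, 2.5, -1.1]
grip_width: 0.272
```

```bash
python3 - <<'E'
from h import *
pol()
E
```

```text
t 15.02 pos [568.5  55.7 159.1] F [ 1.2  2.5 -1.1] grip 0.272 jaw deg 66.4 ydown [ 0.001  0.    -1.   ] q [ 0.51  0.27 -0.76  1.71  0.2   1.23  0.86]
r 52.028360895968035 phi -22.70583942840043
```

Request:
play_rows(
  translation=[
    [-0.01, 0, -1.04],
    [-0.01, 0, -1.04],
    [-0.01, 0, -1.04],
    [-0.01, 0, -1.04],
    [-0.01, 0, -1.04],
    [0, 0, 0],
    [0, 0, 0],
    [0, 0, 0],
    [0, 0, 0],
    [0, 0, 0],
  ],
  turn=[
    [0, 0.02, 0],
    [0, 0.02, 0],
    [0, 0.02, 0],
    [0, 0.02, 0],
    [0, 0.02, 0],
    [0, 0, 0],
    [0, 0, 0],
    [0, 0, 0],
    [0, 0, 0],
    [0, 0, 0],
  ],
  fingers=[-1, -1, -1, -1, -1, -1, -1, -1, -1, -1],
)

```text
time: 15.85
position: [0.5674, 0.0533, 0.159]
tool_rot: [-1.528, 0.4, -0.404]
ft_force: [4.9, 6.0, -4.3]
grip_width: 0.269
```

```bash
python3 - <<'E'
from h import *
pol()
im=snap('scene','s9')
cv2.imwrite('pics/s9c.png',cv2.resize(im[90:250,310:440],None,fx=3.7,fy=3.7,interpolation=cv2.INTER_CUBIC))
E
```

```text
t 15.85 pos [567.4  53.3 159. ] F [ 4.9  6.  -4.3] grip 0.269 jaw deg 60.6 ydown [ 0.004  0.004 -1.   ] q [ 0.51  0.26 -0.74  1.72  0.19  1.23  0.78]
r 52.02663126237657 phi -25.665247872676925
```

View pics/s9c.png

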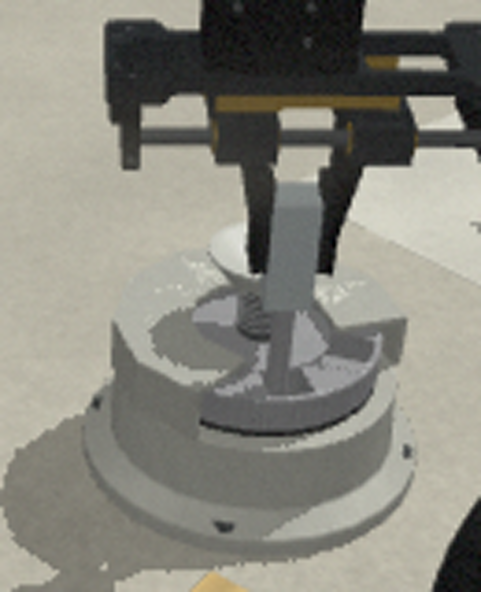

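Request:
play_rows(
  translation=[
    [0, 0, -1],
    [0, 0, -1],
    [0, 0, -1],
    [0, 0, 0],
    [0, 0, 0],
    [0, 0, 0],
    [0, 0, 0],
    [0, 0, 0],
    [0, 0, 0],
    [0, 0, 0],
  ],
  turn=[
    [0, 0, 0],
    [0, 0, 0],
    [0, 0, 0],
    [0, 0, 0],
    [0, 0, 0],
    [0, 0, 0],
    [0, 0, 0],
    [0, 0, 0],
    [0, 0, 0],
    [0, 0, 0],
  ],
  fingers=[-1, -1, -1, -1, -1, -1, -1, -1, -1, -1],
)

```text
time: 16.73
position: [0.5669, 0.0528, 0.1592]
tool_rot: [-1.524, 0.397, -0.404]
ft_force: [7.3, 10.6, -6.8]
grip_width: 0.271
```

```bash
python3 - <<'E'
from h import *
pol()
E
```

```text
t 16.73 pos [566.9  52.8 159.2] F [ 7.3 10.6 -6.8] grip 0.271 jaw deg 60.7 ydown [ 0.007  0.007 -1.   ] q [ 0.51  0.26 -0.74  1.72  0.18  1.22  0.78]
r 51.75683785972945 phi -26.33580022814124
```

Request:
play_rows(
  translation=[
    [0, 0, 3],
    [0, 0, 3],
    [0, 0, 2.5],
    [0, 0, 0],
    [0, -10, 0],
    [0, -10, 0],
    [0, -15, 0],
    [0, -15, 0],
    [0, -15, 0],
    [0, -15, 0],
  ],
  turn=[
    [0, 0, 0],
    [0, 0, 0],
    [0, 0, 0],
    [0, 0, 0],
    [0, 0, 0],
    [0, 0, 0],
    [0, 0, 0],
    [0, 0, 0],
    [0, 0, 0],
    [0, 0, 0],
  ],
  fingers=[-1, -1, -1, -1, -1, -1, -1, -1, -1, -1],
)

```text
time: 17.57
position: [0.5685, 0.0543, 0.2406]
tool_rot: [-1.534, 0.403, -0.404]
ft_force: [0.0, 0.5, -1.8]
grip_width: 0.27
```

```bash
python3 - <<'E'
from h import *
pol()
print(ctrl.get_state()['ft_force'])
im=snap('wrist','w10')
cv2.imwrite('pics/w10c.png',cv2.resize(im[90:235,230:410],None,fx=4.4,fy=4.4,interpolation=cv2.INTER_CUBIC))
im=snap('scene','s10')
cv2.imwrite('pics/s10c.png',cv2.resize(im[90:250,310:440],None,fx=3.7,fy=3.7,interpolation=cv2.INTER_CUBIC))
pol()
E
```

```text
t 17.57 pos [568.5  54.3 240.6] F [ 0.   0.5 -1.8] grip 0.27 jaw deg 60.5 ydown [ 0.    -0.002 -1.   ] q [ 0.51  0.21 -0.75  1.6   0.15  1.38  0.8 ]
r 52.55184373607992 phi -24.146073384165067
[ 0.0246004   0.49044685 -1.82086451]
t 17.67 pos [570.2  54.8 242.4] F [-0.1 -0.3 -1.9] grip 0.273 jaw deg 60.5 ydown [ 0.005 -0.001 -1.   ] q [ 0.51  0.21 -0.75  1.6   0.15  1.38  0.8 ]
r 53.90891067634273 phi -22.88918600332087
```

View pics/w10c.png

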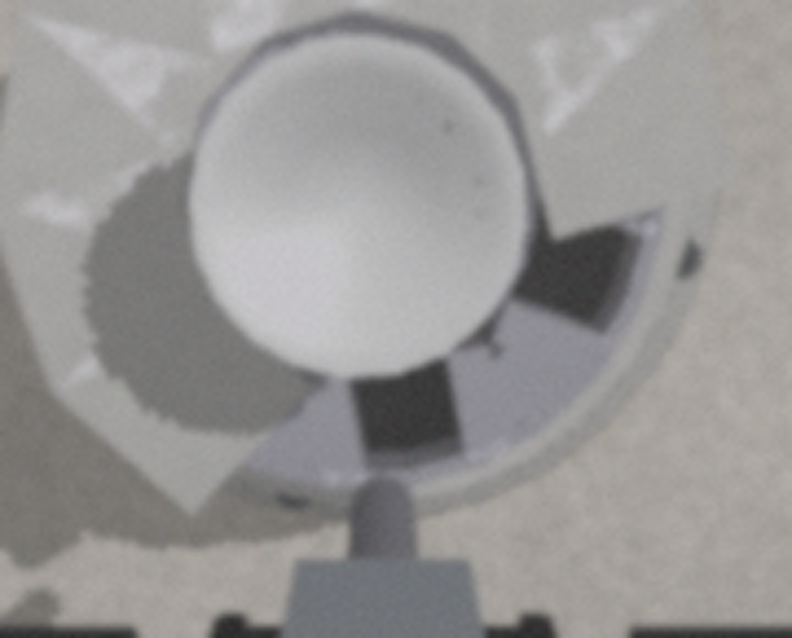

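View pics/s10c.png

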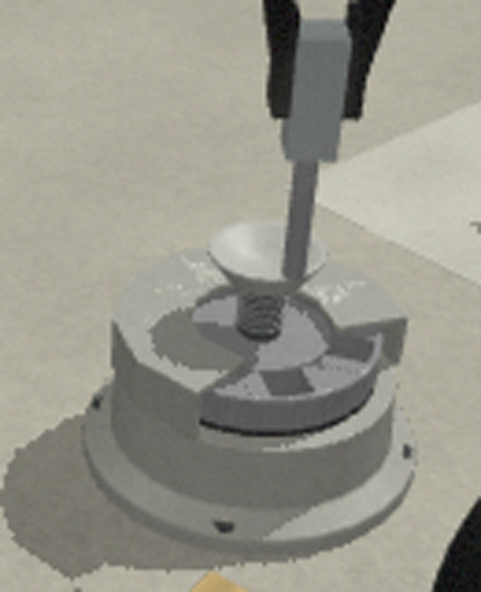

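```bash
python3 - <<'E'
from h import *
g=lambda p:((p[0]+.5)/4.4-.5+230,(p[1]+.5)/4.4-.5+90)
P=np.array([pix2plane('wrist',*g(p),.084)[:2] for p in [(368,468),(463,450)]])-[CX,CY]
a=np.degrees(np.arctan2(P[:,1],P[:,0]));print(np.hypot(*P.T),a,'q',np.radians(41.7+60-a.mean()) )
s=ctrl.camera_info('scene')
for z in(.14,.145,.15,.155):print(((proj('scene',[.5692,.0546,z],s)-[310,90])*3.7).round(0))
for z in (.134,.136): print('rim L',((proj('scene',[CX,CY,z],s)-[310,90])*3.7).round(0))
go(.521,-.2027,.243,7.3)
E
```

```text
[0.06516022 0.06605451] [-26.33269878  -6.18969155] q 2.058811245210358
[290. 295.]
[291. 286.]
[292. 278.]
[293. 269.]
rim L [268. 251.]
rim L [268. 248.]
t 17.67 pos [570.2  54.8 242.4] F [-0.1 -0.3 -1.9] grip 0.273 jaw deg 60.5 ydown [ 0.005 -0.001 -1.   ] q [ 0.51  0.21 -0.75  1.6   0.15  1.38  0.8 ]
tool shift mm [  83.9   -0.5 -248.4] turn y 0.929
```

Request:
play_rows(
  translation=[
    [8.4, 0, -24.8],
    [8.4, 0, -24.8],
    [8.4, 0, -24.8],
    [8.4, 0, -24.8],
    [8.4, 0, -24.8],
    [8.4, 0, -24.8],
    [8.4, 0, -24.8],
    [8.4, 0, -24.8],
    [8.4, 0, -24.8],
    [8.4, 0, -24.8],
  ],
  turn=[
    [0, 0, 0],
    [0, 0, 0],
    [0, 0, 0],
    [0, 0, 0],
    [0, 0, 0],
    [0, 0, 0],
    [0, 0, 0],
    [0, 0, 0],
    [0, 0, 0],
    [0, 0, 0],
  ],
  fingers=[-1, -1, -1, -1, -1, -1, -1, -1, -1, -1],
)

```text
time: 18.5
position: [0.5188, -0.2036, 0.2383]
tool_rot: [-1.534, 0.404, -0.402]
ft_force: [-0.2, 1.2, -2.0]
grip_width: 0.267
```

Request:
play_rows(
  translation=[
    [0, 0, 0],
    [0, 0, 0],
    [0, 0, 0],
    [0, 0, 0],
    [0, 0, 0],
    [0, 0, 0],
    [0, 0, 0],
    [0, 0, 0],
    [0, 0, 0],
    [0, 0, 0],
  ],
  turn=[
    [0, 0.116, 0],
    [0, 0.116, 0],
    [0, 0.116, 0],
    [0, 0.116, 0],
    [0, 0.116, 0],
    [0, 0.116, 0],
    [0, 0.116, 0],
    [0, 0.116, 0],
    [0, 0, 0],
    [0, 0, 0],
  ],
  fingers=[-1, -1, -1, -1, -1, -1, -1, -1, -1, -1],
)

```text
time: 19.33
position: [0.5194, -0.2021, 0.2384]
tool_rot: [-1.27, 1.112, -1.111]
ft_force: [0.1, 0.2, -2.6]
grip_width: 0.274
```

```bash
python3 - <<'E'
from h import *
go(.521,-.2027,.104,7.3)
im=snap('top','t11'); print(im[130:255,190:320].mean())
cv2.imwrite('pics/t11c.png',cv2.resize(im[130:255,190:320],None,fx=4.6,fy=4.6,interpolation=cv2.INTER_CUBIC))
im=snap('scene','s11')
cv2.imwrite('pics/s11c.png',cv2.resize(im[100:300,150:310],None,fx=3,fy=3,interpolation=cv2.INTER_CUBIC))
im=snap('wrist','w11')
cv2.imwrite('pics/w11c.png',cv2.resize(im[130:240,250:390],None,fx=5,fy=5,interpolation=cv2.INTER_CUBIC))
go(.521,-.2027,.104,7.3)
E
```

```text
t 19.33 pos [ 519.4 -202.1  238.4] F [ 0.1  0.2 -2.6] grip 0.274 jaw deg 7.6 ydown [-0.001 -0.    -1.   ] q [ 0.78  0.15 -0.51  1.65  0.07  1.37  0.4 ]
tool shift mm [  0.8 134.4   1.6] turn y 0.005
134.41985641025641
t 19.48 pos [ 519.8 -202.   238.6] F [ 1.3 -0.2 -1.5] grip 0.272 jaw deg 7.5 ydown [-0. -0. -1.] q [ 0.78  0.15 -0.51  1.65  0.07  1.37  0.4 ]
tool shift mm [  0.9 134.6   1.2] turn y 0.004
```

View pics/t11c.png

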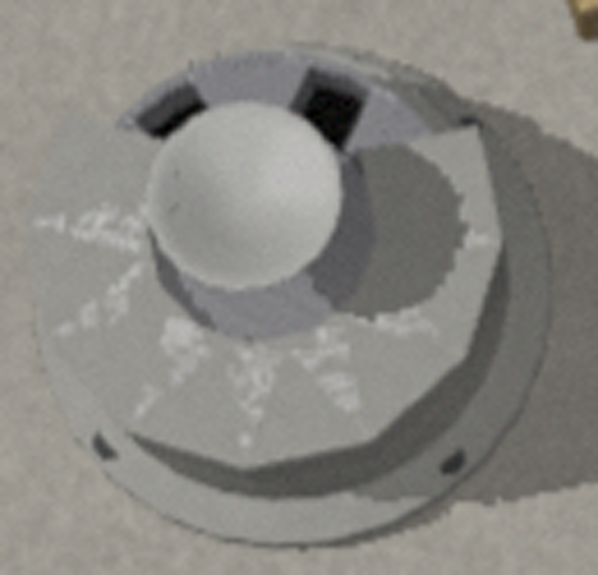

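View pics/s11c.png

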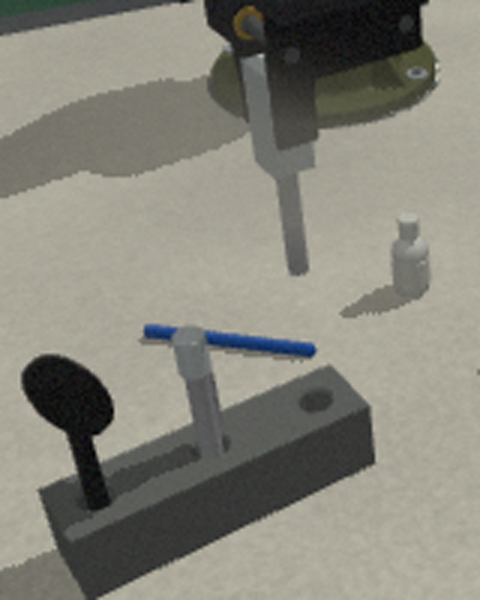

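View pics/w11c.png

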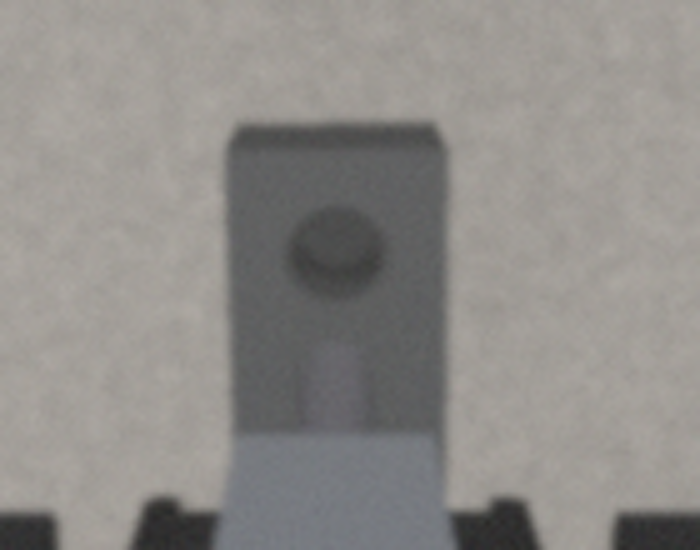

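```bash
python3 - <<'E'
from h import *
T=lambda p:((p[0]+.5)/4.6-.5+190,(p[1]+.5)/4.6-.5+130)
for L in ([(333,80),(383,100)],[(307,66),(368,86)],[(155,102),(212,73)]):
    P=np.array([pix2plane('top',*T(p),.084)[:2] for p in L])-[CX,CY];a=np.degrees(np.arctan2(P[:,1],P[:,0]));print(np.hypot(*P.T),a,a.mean())
# model overlay for q=2.0,2.1
c=ctrl.camera_info('top')
for q in (1.9,2.0,2.1):
  a=np.radians(101.7)-q
  print(q,[((proj('top',[CX+np.cos(a)*r-np.sin(a)*t,CY+np.sin(a)*r+np.cos(a)*t,.084],c)-[190,130]+.5)*4.6).round(0) for r,t in((.064,.012),(.064,-.012),(.04,-.012))])
  print('  cup',[((proj('top',[CX+.032*np.cos(b),CY+.032*np.sin(b),.115+.01*q],c)-[190,130]+.5)*4.6).round(0) for b in(0,np.pi/2,np.pi,-np.pi/2)])
W=lambda p:((p[0]+.5)/5-.5+250,(p[1]+.5)/5-.5+130)
print('hole L,R,T,B',[pix2plane('wrist',*W(p),.05).round(4) for p in((288,253),(386,253),(337,205),(337,301))])
w=ctrl.camera_info('wrist');M=st()
print('foot', [((proj('wrist',[.5198,-.202,z],w)-[250,130])*5).round(0) for z in (.145,.148,.151)])
E
```

```text
[0.0602547  0.06242544] [-15.58920472 -33.58941175] -24.58930823696753
[0.06286098 0.06362757] [ -5.9100552 -26.8555349] -16.3827950475899
[0.06414595 0.06330833] [45.30228397 25.0213942 ] 35.16183908504227
1.9 [array([279.,  58.]), array([345.,  71.]), array([330., 134.])]
  cup [array([260., 101.]), array([152., 187.]), array([238., 289.]), array([346., 202.])]
2.0 [array([297.,  59.]), array([362.,  78.]), array([340., 140.])]
  cup [array([259., 100.]), array([151., 186.]), array([237., 289.]), array([346., 201.])]
2.1 [array([315.,  62.]), array([377.,  87.]), array([349., 147.])]
  cup [array([259.,  99.]), array([150., 185.]), array([237., 288.]), array([346., 200.])]
hole L,R,T,B [array([ 0.5095, -0.2027,  0.05  ]), array([ 0.5315, -0.1998,  0.05  ]), array([ 0.519 , -0.1904,  0.05  ]), array([ 0.5219, -0.2123,  0.05  ])]
t 19.48 pos [ 519.8 -202.   238.6] F [ 1.3 -0.2 -1.5] grip 0.272 jaw deg 7.5 ydown [-0. -0. -1.] q [ 0.78  0.15 -0.51  1.65  0.07  1.37  0.4 ]
foot [array([331., 366.]), array([331., 371.]), array([331., 376.])]
```

```bash
python3 - <<'E'
from h import *
from scipy.optimize import least_squares
T=lambda p:((p[0]+.5)/4.6-.5+190,(p[1]+.5)/4.6-.5+130)
V=[((478,126),-60),((500,240),-90),((465,360),-120),((370,440),-150),((245,468),180),((132,432),150)]
X=np.array([pix2plane('top',*T(p),.092)[:2] for p,_ in V]);A=np.radians([a for _,a in V])
def f(p,d=0): return (X-np.c_[p[0]+p[3]*np.cos(A+p[2]),p[1]+p[3]*np.sin(A+p[2])]).ravel()
r=least_squares(f,[CX,CY,0,.082]);print(r.x,np.degrees(r.x[2]),(r.fun*1000).round(1))
# flange bolts
for p in [(105,446),(454,461),(468,122)]:
    x=pix2plane('top',*T(p),.01)[:2]-[CX,CY];print('bolt',np.hypot(*x),np.degrees(np.arctan2(x[1],x[0])))
im=cv2.imread('pics/t11.png')
cv2.imwrite('pics/t11d.png',cv2.resize(im[135:180,210:300],None,fx=8.8,fy=8.8,interpolation=cv2.INTER_CUBIC))
im=cv2.imread('pics/s11.png')
cv2.imwrite('pics/s11d.png',cv2.resize(im[150:230,330:430],None,fx=7,fy=7,interpolation=cv2.INTER_CUBIC))
E
```

```text
[0.51884447 0.07612188 0.03954096 0.0817535 ] 2.2655301965978647 [ 0.5 -0.6  0.6  0.8 -1.  -0.3  0.2  0.3 -0.   0.8 -0.2 -1.1]
bolt 0.09264931636060603 135.823509106911
bolt 0.09032045985643372 -133.24110089664643
bolt 0.09174752728879065 -40.09743590670611
```

View pics/t11d.png

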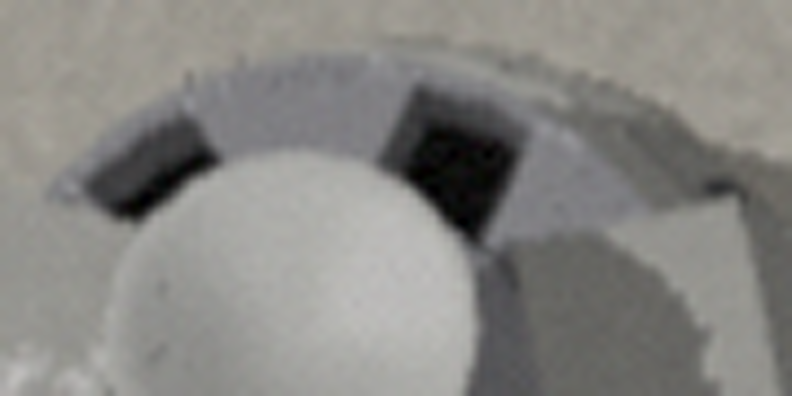

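View pics/s11d.png

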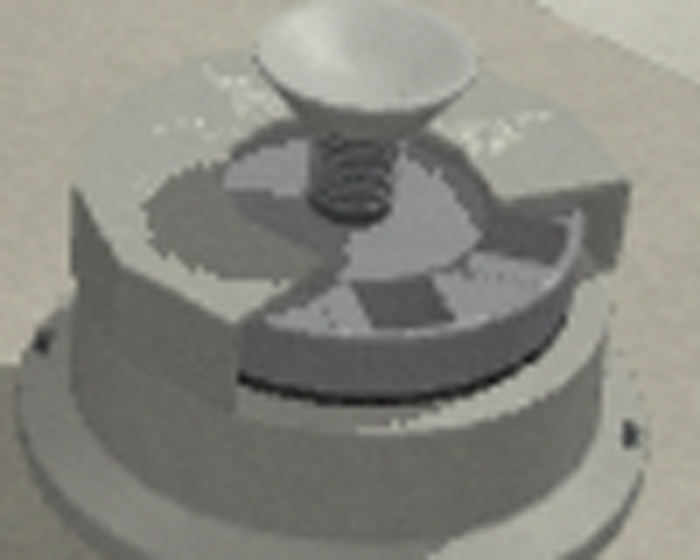

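```bash
python3 - <<'E'
from h import *
from scipy.optimize import least_squares
D=lambda p:((p[0]+.5)/8.8-.5+210,(p[1]+.5)/8.8-.5+135)
T=lambda p:((p[0]+.5)/4.6-.5+190,(p[1]+.5)/4.6-.5+130)
S=lambda p:((p[0]+.5)/7-.5+330,(p[1]+.5)/7-.5+150)
c={n:ctrl.camera_info(n) for n in('top','scene')}
G=[('top',T(p),a) for p,a in [((478,126),-60),((500,240),-90),((465,360),-120),((370,440),-150),((245,468),180),((132,432),150)]]+[('scene',S(p),a) for p,a in [((237,324),-60),((630,182),60)]]
# pocket corners (radial sign, tang sign, pocket idx: angle offset from 40-q)
P=[('top',D(p),k,t,r) for p,k,t,r in [((415,85),60,12,1),((530,128),60,-12,1),((487,245),60,-12,0),((190,116),120,-12,1)]]+[('scene',S(p),k,t,r) for p,k,t,r in [((372,326),60,-12,1),((455,321),60,12,1)]]
def f(p):
    x,y,yaw,R,q,dx,dy=p; o=[]
    for n,uv,a in G:
        b=yaw+np.radians(a);sh=np.array([dx,dy,0])*(n=='scene')
        o+=list(proj(n,np.array([x+R*np.cos(b),y+R*np.sin(b),.092])+sh,c[n])-uv)
    for n,uv,k,t,r in P:
        b=yaw+np.radians(40+k)-q;rr=.064 if r else .040;t=t/1000;sh=np.array([dx,dy,0])*(n=='scene')
        o+=list(proj(n,np.array([x+rr*np.cos(b)-t*np.sin(b),y+rr*np.sin(b)+t*np.cos(b),.084])+sh,c[n])-uv)
    return np.array(o)
r=least_squares(f,[CX,CY,.03,.082,2.1,0,0],loss='soft_l1')
J=np.linalg.inv(r.jac.T@r.jac);print(r.x,'sd q',np.sqrt(J[4,4])*.6);print(f(r.x).reshape(-1,2).round(1))
E
```

```text
[ 5.18611783e-01  7.63288149e-02  4.19093779e-02  8.18251882e-02
  2.09838841e+00 -4.38905301e-06 -1.15574560e-03] sd q 0.012228944522671955
[[-0.5  0.2]
 [ 0.4  0.4]
 [-0.2 -0.6]
 [ 0.2  0.2]
 [ 0.5  0.2]
 [-0.7  0.1]
 [-0.3 -0.4]
 [-0.4 -0.6]
 [ 0.4 -0.3]
 [ 0.8  0.1]
 [-0.3 -0.1]
 [-0.5 -0.4]
 [ 0.4  0.8]
 [ 0.3  0.2]]
```

Request:
play_rows(
  translation=[
    [0.3, 0, 0.8],
    [0, 15, 0],
    [0, 20, 0],
    [0, 20, 0],
    [0, 20, 0],
    [0, 15, 0],
    [0, 12, 0],
    [0, 10, 0],
    [0, 8, 0],
    [0, 6, 0],
  ],
  turn=[
    [0, 0, 0],
    [0, 0, 0],
    [0, 0, 0],
    [0, 0, 0],
    [0, 0, 0],
    [0, 0, 0],
    [0, 0, 0],
    [0, 0, 0],
    [0, 0, 0],
    [0, 0, 0],
  ],
  fingers=[-1, -1, -1, -1, -1, -1, -1, -1, -1, -1],
)

```text
time: 20.32
position: [0.5209, -0.2021, 0.1122]
tool_rot: [-1.268, 1.113, -1.113]
ft_force: [0.4, 0.4, -3.1]
grip_width: 0.269
```

```bash
python3 - <<'E'
from h import *
go(.5207,-.202,.102,7.3)
im=snap('scene','s12')
cv2.imwrite('pics/s12c.png',cv2.resize(im[100:300,150:310],None,fx=3,fy=3,interpolation=cv2.INTER_CUBIC))
E
```

```text
t 20.32 pos [ 520.9 -202.1  112.2] F [ 0.4  0.4 -3.1] grip 0.269 jaw deg 7.4 ydown [ 0. -0. -1.] q [ 0.76  0.25 -0.5   1.8   0.13  1.13  0.35]
tool shift mm [-0.2 10.2 -0.2] turn y 0.002
```

View pics/s12c.png

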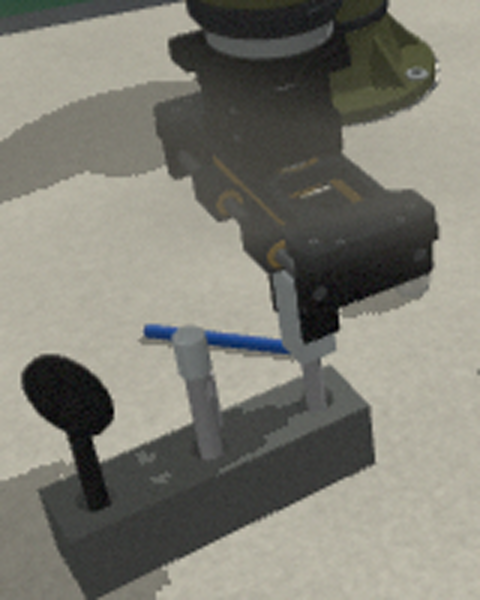

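In the hole. Lower 8 mm slowly.

Request:
play_rows(
  translation=[
    [0, 2, 0],
    [0, 2, 0],
    [0, 1.5, 0],
    [0, 1, 0],
    [0, 1, 0],
    [0, 0.5, 0],
    [0, 0, 0],
    [0, 0, 0],
    [0, 0, 0],
    [0, 0, 0],
  ],
  turn=[
    [0, 0, 0],
    [0, 0, 0],
    [0, 0, 0],
    [0, 0, 0],
    [0, 0, 0],
    [0, 0, 0],
    [0, 0, 0],
    [0, 0, 0],
    [0, 0, 0],
    [0, 0, 0],
  ],
  fingers=[-1, -1, -1, -1, -1, -1, -1, -1, -1, -1],
)

```text
time: 21.2
position: [0.5209, -0.2021, 0.1048]
tool_rot: [-1.268, 1.113, -1.113]
ft_force: [0.3, 0.5, -2.2]
grip_width: 0.273
```

Request:
play_rows(
  translation=[
    [0, 1, 0],
    [0, 1, 0],
    [0, 1, 0],
    [0, 0.5, 0],
    [0, 0, 0],
    [0, 0, 0],
    [0, 0, 0],
    [0, 0, 0],
    [0, 0, 0],
    [0, 0, 0],
  ],
  turn=[
    [0, 0, 0],
    [0, 0, 0],
    [0, 0, 0],
    [0, 0, 0],
    [0, 0, 0],
    [0, 0, 0],
    [0, 0, 0],
    [0, 0, 0],
    [0, 0, 0],
    [0, 0, 0],
  ],
  fingers=[-1, -1, -1, -1, -1, -1, -1, -1, -1, -1],
)

```text
time: 22.03
position: [0.5208, -0.2021, 0.1013]
tool_rot: [-1.268, 1.113, -1.113]
ft_force: [-0.3, 0.1, -1.4]
grip_width: 0.27
```

Request:
play_rows(
  translation=[
    [0, 0.5, 0],
    [0, 0.5, 0],
    [0, 0.5, 0],
    [0, 0.5, 0],
    [0, 0.5, 0],
    [0, 0, 0],
    [0, 0, 0],
    [0, 0, 0],
    [0, 0, 0],
    [0, 0, 0],
  ],
  turn=[
    [0, 0, 0],
    [0, 0, 0],
    [0, 0, 0],
    [0, 0, 0],
    [0, 0, 0],
    [0, 0, 0],
    [0, 0, 0],
    [0, 0, 0],
    [0, 0, 0],
    [0, 0, 0],
  ],
  fingers=[-1, -1, -1, -1, -1, -1, -1, -1, -1, -1],
)

```text
time: 22.87
position: [0.5211, -0.2022, 0.1006]
tool_rot: [-1.268, 1.113, -1.114]
ft_force: [-4.1, 2.0, 10.0]
grip_width: 0.274
```

Contact with the hole floor. Open and retreat.

Request:
play_rows(
  translation=[
    [0, -1, 0],
    [0, 0, 0],
    [0, 0, 0],
    [0, 0, 0],
    [0, 0, 0],
    [0, 0, 0],
    [0, 0, 0],
    [0, 0, 0],
    [0, 0, 0],
    [0, 0, 0],
  ],
  turn=[
    [0, 0, 0],
    [0, 0, 0],
    [0, 0, 0],
    [0, 0, 0],
    [0, 0, 0],
    [0, 0, 0],
    [0, 0, 0],
    [0, 0, 0],
    [0, 0, 0],
    [0, 0, 0],
  ],
  fingers=[-1, 0, 0, 0.5, 0.5, 0.8, 0.8, 0.8, 0.8, 0.8],
)

```text
time: 23.7
position: [0.5208, -0.2021, 0.0997]
tool_rot: [-1.268, 1.113, -1.113]
ft_force: [0.6, -0.3, 0.5]
grip_width: 0.85
```

Request:
play_rows(
  translation=[
    [0, 0, 0],
    [0, 0, 0],
    [0, -5, 0],
    [0, -10, 0],
    [0, -15, 0],
    [0, -20, 0],
    [0, -20, 0],
    [0, -20, 0],
    [0, -20, 0],
    [0, -20, 0],
  ],
  turn=[
    [0, 0, 0],
    [0, 0, 0],
    [0, 0, 0],
    [0, 0, 0],
    [0, 0, 0],
    [0, 0, 0],
    [0, 0, 0],
    [0, 0, 0],
    [0, 0, 0],
    [0, 0, 0],
  ],
  fingers=[0.8, 0.8, 0.8, 0.8, 0.8, 0.8, 0.8, 0.8, 0.8, 0.8],
)

```text
time: 24.53
position: [0.521, -0.202, 0.232]
tool_rot: [-1.268, 1.112, -1.114]
ft_force: [0.4, -0.3, -0.6]
grip_width: 0.902
```

```bash
python3 - <<'E'
from h import *
st()
im=snap('scene','s13');cv2.imwrite('pics/s13c.png',cv2.resize(im[100:300,150:440],None,fx=2.7,fy=2.7,interpolation=cv2.INTER_CUBIC))
E
```

```text
t 24.53 pos [ 521. -202.  232.] F [ 0.4 -0.3 -0.6] grip 0.902 jaw deg 7.4 ydown [ 0.001 -0.001 -1.   ] q [ 0.78  0.15 -0.51  1.65  0.08  1.35  0.39]
```

View pics/s13c.png

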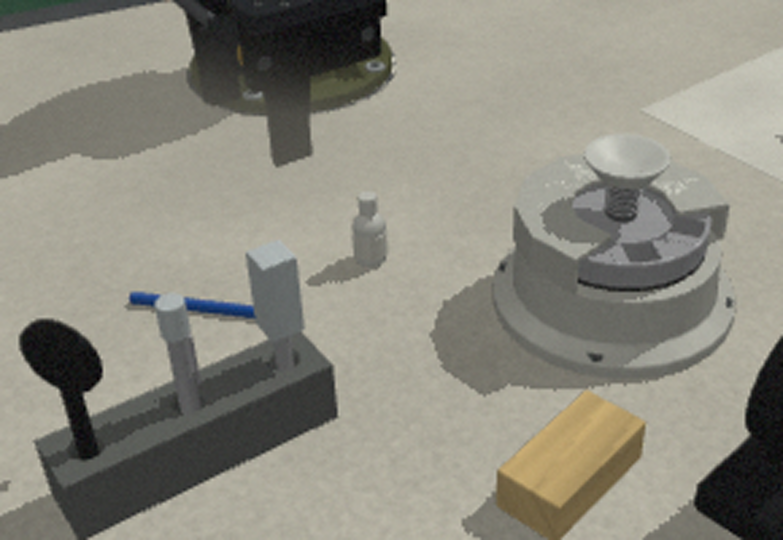

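The bar is standing seated in its original hole, the cup is up, and the gripper is clear. I'm handing the job in.

```bash
python3 -c "
from h import *
ctrl.close_job();st()"
```

```text
the job is handed in; nothing more can be done
the job is handed in; nothing more can be done
```

The chin rest is wound all the way up to its stop and the bar is back in its own hole. The job was handed in at about 24.5 s of the 48 s.

- **Winding:** I took the bar from its hole at the rack's +y end and wound the collar clockwise in two strokes. I moved the bar back one pocket between them. I ended the first stroke about 9° before the rod's limit by the guard, because the second stroke could cover the rest.
- **At the stop:** at the end of the second stroke the force rose from about 3 N to 13 N with almost no further movement. A fit to the top and scene pictures gave q ≈ 2.10 ± 0.01. An earlier, rougher reading from single views had given 2.06, because it used a slightly wrong estimate of the stand's yaw and centre.
- **Bar returned:** I lowered it until it touched the hole floor (about 10 N), then opened the gripper and raised it clear. The last picture shows the bar upright in its hole, the cup raised and the other tools undisturbed. I did not repeat the angle measurement after letting go of the bar.

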